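# Put a packed meal into the hot-holding cabinet

### The job

Swing the glass door of the hot-holding cabinet, the one with the orange handle, wide open. Set the long meal box with the blue lid down flat on the cabinet floor, fully inside, and let go of it before you shut the door completely. Carry the box roughly level, and leave the cup and the jar inside the cabinet, and the three meal tubs and the soy bottle on the table, standing where they are.

Things in the scene. Friction and masses are not known exactly. Their poses are not given: they have to be found in the camera images.
- bay (a point): Centre of the compartment floor of the fixed glass cabinet (220 deep x 260 wide x 270 mm high, clear walls and roof, dark frame), 30 mm above the table, 110 mm behind its mouth. Axes: x into the cabinet (its mouth and door face -x, the robot), y to its left, z up. Clear inside: x -110 to +102, y -122 to +122, height 228 mm up to the roof.
- door (a joint): Hinge of the glass door: 0 shut (may start ajar by up to 0.06 rad), grows as the free edge swings out towards the robot, stops at 2.1. The door is 260 wide, 30 to 270 mm above the table, 14 mm thick, hinged on a vertical line at the cabinet's left (+y) front edge. It stays where it is left; about 1 N at the handle moves it.
- door_hinge (a point): Point on the door's hinge line, level with the door's top (270 mm above the table), on the door's inner face at the cabinet's left front edge. Axes turn with the door: z up, -y along the door from hinge to free edge, -x out of its outer face, which lies 14 mm out from here.
- door_handle (a point): Grip point on the handle, an orange upright round bar, 14 mm thick, 120 mm long, its top end free; its axis stands 45 mm off the door's outer face, 205 mm along the door from the hinge. The point is on the axis, 245 mm above the table, 20 mm below the free top; standoffs join bar and door 40 and 90 mm below the point. Axes as at the hinge.
- mealbox_mid (a point): Loose meal box: 160 long (x) x 58 wide (y) x 50 mm high, about 0.2 kg, black with a blue lid and a blank paper label on top, straight-sided. The point is its centre, 25 mm above its underside; z up.
- soup_cup: White cup, 56 mm diameter, 60 mm high, in one rear corner of the cabinet (about 55 mm behind and 83 mm beside the floor's centre; cup and jar may swap sides; about 100 mm is free between them). Origin: centre of its underside.
- sauce_jar: Amber jar with red cap, 52 mm diameter, 85 mm high, in the other rear corner of the cabinet. Origin: centre of its underside.
- tub_a: Clear lidded meal tub, 172 x 122 x 50 mm, loose on the table, right. Origin: centre of its underside.
- tub_b: Clear lidded meal tub, 172 x 122 x 50 mm, loose on the table, far right. Origin: centre of its underside.
- tub_c: Clear lidded meal tub, 172 x 122 x 50 mm, loose on the table, left. Origin: centre of its underside.
- soy_bottle: Amber bottle, 60 mm diameter, 170 mm high, loose, left of the cabinet. Origin: centre of its underside.
Mind the look-alikes: they are no part of the job. Of the things that look like the part that bears mealbox_mid, the smallest one is meant.

How it is judged (in metres and radians):
On the way, in this order (a step that is already met when the one before it is completed fails the run):
1. the door has been swung wide open (beyond 1.3 rad) (value of joint door above 1.3 rad), for 0.2 s.
2. the meal box stands flat on the cabinet floor, fully inside, released, with the door still open (beyond 0.8 rad) (x of mealbox_mid in the frame of bay between -0.035 and 0.035 m and y of mealbox_mid in the frame of bay between -0.08 and 0.08 m and z of mealbox_mid in the frame of bay between 0.015 and 0.035 m and angle between mealbox_mid's own z axis and vertical below 0.1 rad and contact force between the fingers and mealbox below 0.2 N and value of joint door above 0.8 rad), for 0.2 s.
At the end, for the whole second after the job is handed in: The door is shut (within 0.05 rad); the meal box is at rest, flat (within 0.1 rad) on the cabinet floor, its centre within 35 mm in depth and 80 mm sideways of the floor's centre, released; the cup, the jar the three tubs and the bottle stand upright (within 0.15 rad) (x of mealbox_mid in the frame of bay between -0.035 and 0.035 m and y of mealbox_mid in the frame of bay between -0.08 and 0.08 m and z of mealbox_mid in the frame of bay between 0.015 and 0.035 m and angle between mealbox_mid's own z axis and vertical below 0.1 rad and contact force between the fingers and mealbox below 0.2 N and value of joint door below 0.05 rad and linear speed of mealbox below 0.02 m/s and angle between each of soup_cup, sauce_jar, tub_a, tub_b, tub_c, soy_bottle's own z axis and vertical below 0.15 rad); the robot touches nothing.
It fails at once if the meal box is tipped more than 0.6 rad from level (angle between mealbox_mid's own z axis and vertical above 0.6 rad).
It fails at once if the cup, the jar, a tub or the bottle is moved more than 30 mm (distance of any of soup_cup, sauce_jar, tub_a, tub_b, tub_c, soy_bottle from where it was at the start of the episode above 0.03 m).
It also fails if it takes over 72 s, if anything falls off the work surface, if the arm or the gripper's body presses on something with over 40 N, if the wrist force passes 120 N, or if a joint passes its speed limit or range.

### The arm

A 6-joint arm with a two-finger parallel gripper is mounted at the origin on the work surface. World frame = base frame: x ahead of the robot, y to its left, z up, the work surface at z = 0. Lengths are in m, angles in degrees, forces in N, time in s.
With the tool pointing down it reaches from about 0.15 to 0.775 m from the base axis. Payload 6.1 kg.
Tool frame: the origin (TCP) lies midway between the tips of the shut fingers; the grasp point (between the pads) lies grip_point_offset behind it (grip_point_offset is the distance from the TCP to the grasp point, in m); z points along the fingers, y is the direction in which the jaws open and shut (so a half turn about z gives the same grasp; the last joint's range is limited). The gripper opens to 85 mm and grips with 20 to 120 N. Pads are 22 mm wide; open, the fingers measure 114 mm over their backs; the gripper's body (76 mm by 85 mm) begins 54 mm behind the grasp point. The pads swing forward as they close: fully open they stand 13 mm farther back than shut.
Start: joints at [67.38, 7.208, -2.269, 80.523, 0, 90], TCP at [0.202, 0.485, 0.231] pointing down, gripper open.
Joint ranges: [-155.77, 155.77], [-54.66, 111.73], [-72.52, 77.12], [-102.08, 115.82], [-83.92, 84.16], [-180, 180]. Speed limits (degrees/s): [136.94, 136.94, 172.46, 180, 180, 180].

### API

Orientations are given as a 3x3 rotation matrix whose columns are the frame's x, y, z axes.
In Python, from plant import read_state, snapshot, camera_params, finish_job, regions_of, tip_of, grip_point_offset gives the robot as it stands. The module is installed in compiled form; this text tells all that it offers.
- The arm moves only by the tool play_rows, never from a script. Its argument "commands" is a list that holds one entry, the list of rows, each a list of 5 numbers: the shift along the tool's x, y, z in m, then the turn about the tool's z in rad, then the opening, from -1 (shut) to 1 (fully open), so that 0 is half open. In form: [[[dx, dy, dz, twist, claw], ...]]. A call has 1 to 20 rows; each row is the pose to reach, as a shift and turn from the pose measured when the call began, along the tool's axes at that moment; what a row does not reach only later rows make up. A row lasts 1/10 s, in which the tool goes at most 50 mm and 8.59 degrees, less where a joint would pass 70% of its speed; a pose out of reach is approached as far as the arm can. A call with a gripper value outside its range is refused whole. The fingers move at their own pace and stop on an object; "squeeze" is the grip in N (left out, the last holds). Time passes only in rows, so rows that repeat a pose let the fingers close. It gives the time, the measured TCP pose, the force and the opening at its end, in the units of the state.
- read_state(): the state, without advancing time (a new reading comes with each control period).
- snapshot(name): name is "scene" or "top"; returns the picture (400x640x3 uint8, red, green, blue); there is no depth.
- camera_params(name): a dict with "intrinsics" (3x3 intrinsics, pixels), "k1" (the pictures are not rectified: a ray, as slopes to the right and down, at radius r is drawn at 1 + k1 r^2 times it, then the intrinsics apply), "camera_from_world" (4x4, takes a point from world to camera coordinates). Camera axes: x right, y up, looking along -z (the intrinsics and any distortion apply to the point x, -y, -z); pixel columns grow to the right and rows downward; lengths in m; the calibration is good to about 2 mm. A picture is of the moment at which its call begins. camera_params takes no time and is no camera call.
- finish_job(): hands the job in, once; it reports no verdict.
Trained networks look in the newest picture that a camera, given by its name, has taken for a name from the list of things; names that differ only in an ending like _2 or _b are one class to them, and where a whole thing is asked for, a point or a joint stands for the part that bears it (a point fixed in the world has none). Each returns a list of dicts, best first, with "score" (0 to 1); they miss things now and then, are a little off and sometimes report something else, mostly with a low value. They report only what shows in the picture. A call takes as long as a camera call. They do not tell look-alikes from the thing itself.
- regions_of(camera, target): "pixels" (400x640 bool, what is visible of it) and "box" ([left, top, width, height] in pixels, round what is visible of it).
- tip_of(camera, target): "at" ([column, row] in pixels: a listed point, or the origin of a listed thing).
The state is a dict: "clock": time; "joint_pos": joint angles; "joint_vel": joint speeds; "joint_efforts": joint torques, N m; "position": TCP position; "orientation": TCP orientation; "contact_force": force on the tool from outside, world axes, zero at the start; "ft_torque": the same for the moment, N m; "finger_gap": opening from 0.0 (shut) to 1.0 (fully open).
Only numpy, scipy, OpenCV 4.12 (cv2) and the standard library are available. Lean on these libraries where they do the work, as an engineer would, in place of code of your own. Each camera call takes 0.05 s, during which the arm holds its last target. There are 200 camera calls.

## Working session

There is one attempt and no reset: what is moved stays moved. The work goes in short steps, Python scripts to look and compute and a tool call to move; the robot and the scene stay as the last step left them, time stands still between calls to the robot, and variables do not carry over. Pictures are saved under pics/ and viewed, about 8 in all and at most 12, crops included, and the job is handed in when it is done.

Besides the shell and the picture viewer there is one more tool, called after "Emit:" by a JSON object that holds its "method" and its "body", one argument or row to a line. play_rows: Moves the arm, as the interface text tells. Its arguments: {"type":"object","properties":{"commands":{"type":"array","items":{"type":"array","items":{"type":"array","items":{"type":"number"}}}},"squeeze":{"type":"number"}},"required":["commands"]}

```bash
mkdir -p pics; cat > h.py <<'E'
import numpy as np, cv2
from plant import *
def proj(c,P):
    p=camera_params(c);T=np.array(p["camera_from_world"]);K=np.array(p["intrinsics"])
    q=T[:3,:3]@np.asarray(P,float)+T[:3,3]; s=np.array([q[0],-q[1]])/-q[2]
    s=s*(1+p["k1"]*(s@s)); return (K@[s[0],s[1],1])[:2]
def ray(c,uv):
    p=camera_params(c);T=np.array(p["camera_from_world"]);K=np.array(p["intrinsics"])
    d=np.linalg.solve(K,[uv[0],uv[1],1])[:2]; s=d.copy()
    for _ in range(20): s=d/(1+p["k1"]*(s@s))
    R=T[:3,:3]; return -R.T@T[:3,3], R.T@np.array([s[0],-s[1],-1])
def at_z(c,uv,z):
    o,d=ray(c,uv); return o+d*(z-o[2])/d[2]
def tri(uv1,uv2,c1="scene",c2="top"):
    A=[];b=[]
    for c,uv in((c1,uv1),(c2,uv2)):
        o,d=ray(c,uv);d=d/np.linalg.norm(d);M=np.eye(3)-np.outer(d,d);A.append(M);b.append(M@o)
    A=np.vstack(A);b=np.hstack(b);x=np.linalg.lstsq(A,b,rcond=None)[0]
    return x,np.linalg.norm(A@x-b)
def save(c,n,crop=None,f=1):
    im=snapshot(c)[:,:,::-1]
    if crop: l,t,w,h=crop; im=im[t:t+h,l:l+w]
    cv2.imwrite(f"pics/{n}.png",cv2.resize(im,None,fx=f,fy=f,interpolation=cv2.INTER_CUBIC))
E
python3 - <<'E'
from h import *
np.set_printoptions(precision=3,suppress=True)
a=snapshot("scene");b=snapshot("top")
cv2.imwrite("pics/a.png",a[:,:,::-1]);cv2.imwrite("pics/b.png",b[:,:,::-1])
print(grip_point_offset if not callable(grip_point_offset) else grip_point_offset())
s=read_state();print(s["position"],s["orientation"],s["finger_gap"])
for c in("scene","top"):
    o,d=ray(c,(320,200));print(c,o,d)
    for t in("bay","door_hinge","door_handle","mealbox_mid","soup_cup","sauce_jar","soy_bottle"):
        print(c,t,[(np.round(r["at"],1).tolist(),round(r["score"],2)) for r in tip_of(c,t)])
E
```

```text
0.0187
[0.202 0.484 0.231] [[-0.923  0.385 -0.001]
 [ 0.385  0.923 -0.001]
 [ 0.    -0.001 -1.   ]] 1.0014459716298691
scene [ 0.672 -0.498  1.615] [-0.101  0.299 -0.949]
scene bay []
scene door_hinge [([368.5, 128.4], 0.6)]
scene door_handle [([330.1, 183.3], 0.78), ([389.5, 127.7], 0.62)]
scene mealbox_mid [([299.2, 285.1], 0.87), ([316.8, 345.5], 0.62), ([226.0, 277.5], 0.6)]
scene soup_cup []
scene sauce_jar []
scene soy_bottle [([389.8, 127.5], 0.83)]
top [ 0.418 -0.038  1.801] [ 0.101  0.014 -0.995]
top bay []
top door_hinge [([261.8, 192.6], 0.58)]
top door_handle [([320.0, 206.5], 0.67)]
top mealbox_mid [([393.8, 214.9], 0.9), ([381.8, 147.1], 0.82), ([408.1, 272.3], 0.81)]
top soup_cup []
top sauce_jar []
top soy_bottle [([226.7, 190.1], 0.81)]
```

View pics/a.png

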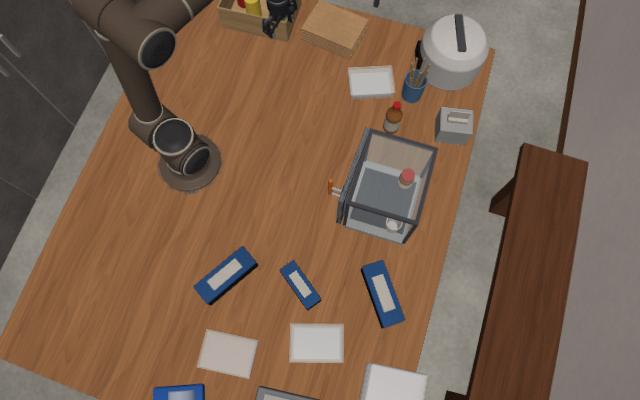

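View pics/b.png

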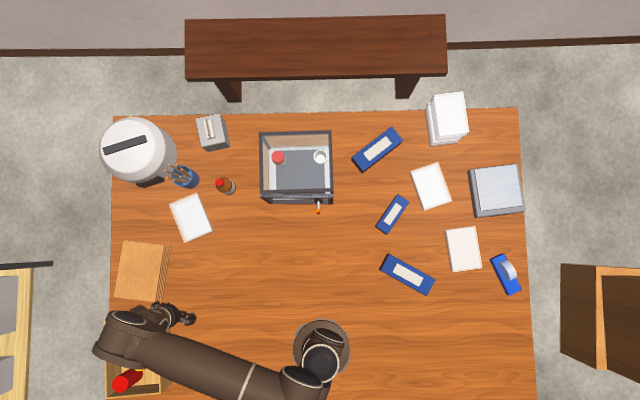

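Three blue-lidded boxes are candidates, at top pixels (393,214), (377,148) and (407,273). The same three appear in the scene view at (299,285), (383,294) and (226,276). The one at top (393,214) is clearly the shortest, so it fits "the smallest". I'll confirm that in a crop and measure it.

```bash
python3 - <<'E'
from h import *
np.set_printoptions(precision=4,suppress=True)
M={}
for c in("scene","top"):
    snapshot(c)
    for r in regions_of(c,"mealbox_mid"):
        m=r["pixels"];cs=cv2.findContours(m.astype(np.uint8),0,2)[0]
        w=np.argwhere(m)[:,::-1]
        q=cv2.minAreaRect(w.astype(np.float32)); print(c,round(r["score"],2),q,len(w))
x,e=tri((299.2,285.1),(393.8,214.9));print("box",x,e)
for a,b in (((226,277.5),(408.1,272.3)),((383,294),(381.8,147.1))):print(tri(a,b))
x,e=tri((330.1,183.3),(320,206.5));print("handle",x,e)
x,e=tri((368.5,128.4),(261.8,192.6));print("hinge",x,e)
print(tri((389.8,127.5),(226.7,190.1)))
im=snapshot("top")[:,:,::-1];A=cv2.resize(im[120:310,240:450],None,fx=2.8,fy=2.8,interpolation=2)
cv2.imwrite("pics/c.png",A)
im=snapshot("scene")[:,:,::-1];A=cv2.resize(im[120:250,310:450],None,fx=4,fy=4,interpolation=2)
cv2.imwrite("pics/d.png",A)
E
```

```text
scene 0.92 ((299.97369384765625, 284.59930419921875), (50.92972946166992, 18.888195037841797), 54.63753890991211) 941
scene 0.86 ((381.9788818359375, 293.5824279785156), (64.60710144042969, 25.059436798095703), 70.70995330810547) 1560
top 0.9 ((406.71624755859375, 274.281982421875), (54.58823776245117, 19.235294342041016), 28.07248878479004) 1027
top 0.63 ((391.3076477050781, 214.0384521484375), (15.531604766845703, 40.21576690673828), 33.6900634765625) 614
top 0.61 ((376.439697265625, 149.86575317382812), (20.37517738342285, 53.41343307495117), 51.76617431640625) 1046
box [ 0.5302 -0.3063  0.0548] 0.004950297135782001
(array([ 0.2973, -0.3563,  0.0534]), np.float64(0.0003494512204064967))
(array([ 0.7931, -0.2593,  0.1204]), np.float64(0.004167892606322042))
handle [ 0.5454 -0.017   0.2827] 0.004948363950031852
hinge [0.6006 0.1855 0.2948] 0.0003595170588187053
(array([ 0.6571,  0.3829, -0.032 ]), np.float64(0.003822612072191432))
```

View pics/c.png

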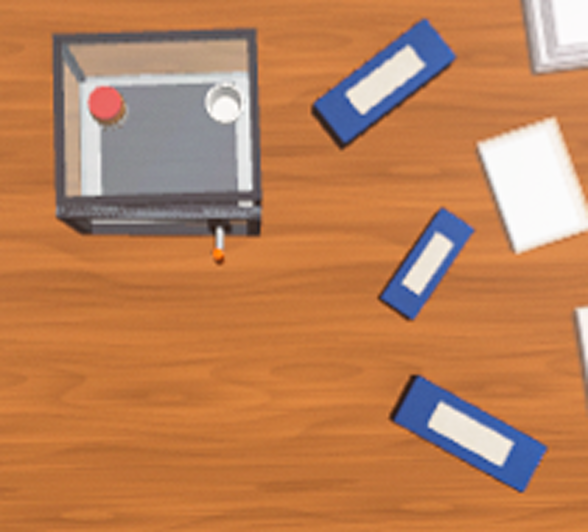

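View pics/d.png

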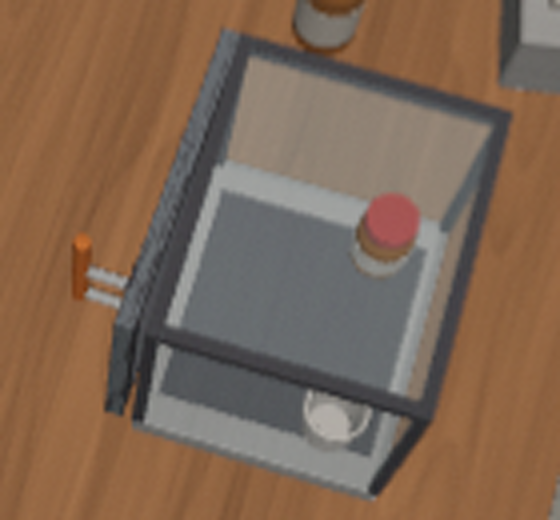

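The crops confirm it: the box at top (393,214) is the smallest. The handle's tip is at top (318,211) and scene (330,179), the jar is rear left and the cup rear right. Next I triangulate the corners.

```bash
python3 - <<'E'
from h import *
np.set_printoptions(precision=4,suppress=True)
T=lambda u:np.array(u)/2.8+[240,120]
S=lambda u:np.array(u)/4+[310,120]
top=[(53,35),(256,29),(262,200),(57,206)]; sc=[(243,38),(512,113),(430,415),(150,333)]
# top order: rearleft, rearright, frontright, frontleft ; scene: frontleft(243,38), rearleft(512,113), rearright(430,415), frontright(150,333)
sc=[sc[1],sc[2],sc[3],sc[0]]
for a,b in zip(top,sc): print("cab",*tri(S(b),T(a)), at_z("top",T(a),.27),at_z("scene",S(b),.27))
print("tip",*tri(S((82,239)),T((219,255))), at_z("top",T((219,255)),.265),at_z("scene",S((82,239)),.265))
# box lid corners
for a in [(442,208),(474,230),(411,320),(379,297)]: print("box top",at_z("top",T(a),.05))
im=snapshot("scene");hsv=cv2.cvtColor(im,cv2.COLOR_RGB2HSV)
for c,roi in(("scene",(270,255,60,62)),("top",(365,185,60,60))):
    im=snapshot(c);l,t,w,h=roi;hsv=cv2.cvtColor(im[t:t+h,l:l+w],cv2.COLOR_RGB2HSV)
    wood=(hsv[...,0]<25)&(hsv[...,1]>90)
    blue=(hsv[...,0]>100)&(hsv[...,0]<130)&(hsv[...,1]>120)&(hsv[...,2]>70)
    m=cv2.morphologyEx(blue.astype(np.uint8),3,np.ones((11,11)))
    n,lab,st,ce=cv2.connectedComponentsWithStats(m);k=1+np.argmax(st[1:,4])
    p=np.argwhere(lab==k)[:,::-1].astype(np.float32)+[l,t]
    w=np.array([at_z(c,u,.05)[:2] for u in p],np.float32)*1000
    print(c,cv2.minAreaRect(w.astype(np.float32)),w.mean(0),p.mean(0))
E
```

```text
cab [0.8205 0.1967 0.2766] 0.003148531300277799 [0.8201 0.1968 0.27  ] [0.8233 0.2013 0.27  ]
cab [ 0.8194 -0.0612  0.2885] 0.0030652679054257934 [ 0.8223 -0.0623  0.27  ] [ 0.8235 -0.0541  0.27  ]
cab [ 0.6055 -0.0623  0.2764] 0.00668815785649002 [ 0.602  -0.0645  0.27  ] [ 0.6095 -0.058   0.27  ]
cab [0.6038 0.1961 0.268 ] 0.004678564685071144 [0.6005 0.1944 0.27  ] [0.6068 0.1968 0.27  ]
tip [ 0.5363 -0.0071  0.2766] 0.0050278095711183335 [ 0.534  -0.0085  0.265 ] [ 0.5383 -0.0011  0.265 ]
box top [ 0.6106 -0.3282  0.05  ]
box top [ 0.5776 -0.3731  0.05  ]
box top [ 0.4501 -0.2776  0.05  ]
box top [ 0.4842 -0.2329  0.05  ]
scene ((533.615478515625, -300.0212707519531), (56.3204231262207, 158.0153350830078), 54.00121307373047) [ 534.4752 -300.6007] [300.0564 284.3361]
top ((532.2457885742188, -301.5762634277344), (54.48970413208008, 156.5670166015625), 54.4442253112793) [ 532.1652 -301.731 ] [392.0227 213.7864]
```

Emit:
{"method": "play_rows", "body": {
  "commands": [
    [[0,0,-0.1,0,1],[0,0,-0.1,0,1],[-0.498,-0.325,-0.1,-0.394,1],[-0.498,-0.325,-0.1,-0.394,1],[-0.498,-0.325,-0.1,-0.394,1],[-0.498,-0.325,-0.1,-0.394,1],[-0.498,-0.325,-0.1,-0.394,1],[-0.498,-0.325,-0.1,-0.394,1],[-0.498,-0.325,-0.1,-0.394,1],[-0.498,-0.325,-0.1,-0.394,1],[-0.498,-0.325,-0.1,-0.394,1],[-0.498,-0.325,-0.1,-0.394,1],[-0.498,-0.325,-0.1,-0.394,1],[-0.498,-0.325,-0.1,-0.394,1],[-0.498,-0.325,-0.1,-0.394,1],[-0.498,-0.325,-0.1,-0.394,1],[-0.498,-0.325,-0.1,-0.394,1],[-0.498,-0.325,-0.1,-0.394,1]]
  ],
  "squeeze": 30
}}

```text
clock: 3.05
position: [0.5361, -0.0058, 0.3318]
orientation: [[-1.0, -0.001, 0.001], [-0.001, 1.0, 0.0], [-0.001, 0.0, -1.0]]
contact_force: [1.0, 0.2, 0.7]
finger_gap: 1.0
```

Emit:
{"method": "play_rows", "body": {
  "commands": [
    [[0,0,0.04,0,1],[0,0,0.08,0,1],[0,0,0.108,0,1],[0,0,0.108,0,1],[0,0,0.108,0,1],[0,0,0.108,0,-1],[0,0,0.108,0,-1],[0,0,0.108,0,-1],[0,0,0.108,0,-1],[0,0,0.108,0,-1],[0,0,0.108,0,-1],[0,0,0.108,0,-1],[0,0,0.108,0,-1],[0,0,0.108,0,-1]]
  ],
  "squeeze": 30
}}

```text
clock: 4.45
position: [0.537, -0.0039, 0.2244]
orientation: [[-1.0, -0.002, 0.003], [-0.002, 1.0, 0.004], [-0.003, 0.004, -1.0]]
contact_force: [2.1, 8.0, 1.1]
finger_gap: 0.153
```

```bash
python3 - <<'E'
from h import *
np.set_printoptions(precision=3,suppress=True)
s=read_state();print(s["position"],s["finger_gap"],s["contact_force"],s["joint_pos"])
h=np.array([.604,.197]);p=np.array(s["position"])[:2]-h
a0=np.arctan2(.059,.205);print(np.hypot(*p)) 
# measured door angle
th=np.arctan2(-p[0],-p[1])-a0;print("theta",th)
r=np.hypot(.059,.205)
for t in np.linspace(th,1.75,21)[1:]:
    q=h-r*np.array([np.sin(t+a0),np.cos(t+a0)]);d=q-h-p
    print(np.round([-d[0],d[1]],3).tolist(),end=" ")
save("top","e",(240,100,170,150),3)
E
```

```text
[ 0.537 -0.004  0.224] 0.1529575260351778 [2.113 7.994 1.095] [-0.555  8.385 -1.767 79.692  0.249 -0.671]
0.2117979896705266
theta 0.041632417970893565
[0.018, 0.005] [0.034, 0.013] [0.05, 0.022] [0.064, 0.033] [0.078, 0.045] [0.091, 0.058] [0.103, 0.072] [0.113, 0.087] [0.122, 0.102] [0.13, 0.119] [0.136, 0.136] [0.141, 0.154] [0.144, 0.171] [0.146, 0.19] [0.146, 0.208] [0.145, 0.226] [0.142, 0.244] [0.138, 0.262] [0.132, 0.279] [0.124, 0.296]
```

Emit:
{"method": "play_rows", "body": {
  "commands": [
    [[0.018,0.007,0,0,-1],[0.034,0.014,0,0,-1],[0.05,0.023,0,0,-1],[0.064,0.034,0,0,-1],[0.078,0.046,0,0,-1],[0.091,0.059,0,0,-1],[0.103,0.073,0,0,-1],[0.113,0.088,0,0,-1],[0.122,0.103,0,0,-1],[0.13,0.12,0,0,-1],[0.136,0.137,0,0,-1],[0.141,0.155,0,0,-1],[0.144,0.172,0,0,-1],[0.146,0.19,0,0,-1],[0.146,0.208,0,0,-1],[0.145,0.226,0,0,-1],[0.142,0.244,0,0,-1],[0.138,0.262,0,0,-1],[0.132,0.279,0,0,-1],[0.124,0.296,0,0,-1]]
  ]
}}

```text
clock: 6.5
position: [0.412, 0.2926, 0.2245]
orientation: [[-1.0, -0.002, 0.001], [-0.002, 1.0, 0.003], [-0.001, 0.003, -1.0]]
contact_force: [-0.6, -1.9, -4.6]
finger_gap: 0.155
```

```bash
python3 - <<'E'
from h import *
save("top","f",(180,100,240,210),3)
E
```

```text
(no output)
```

View pics/f.png

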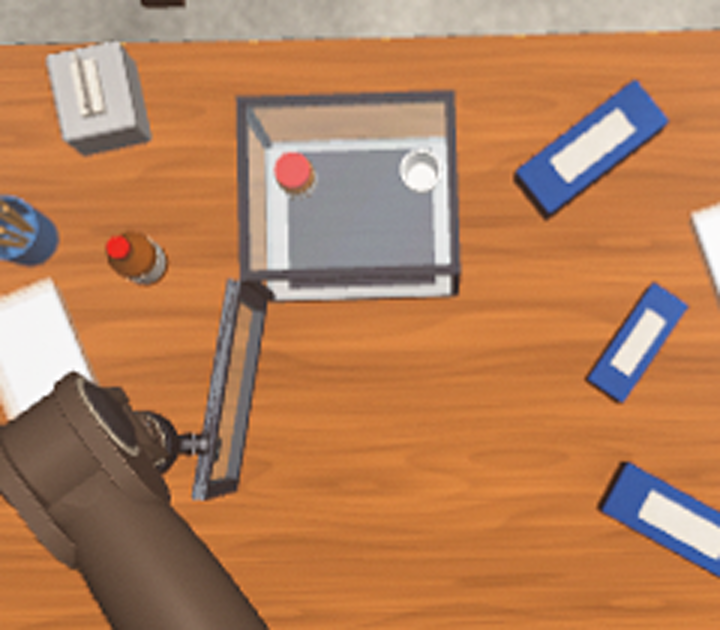

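The door stands at about 1.75 rad, with its handle at world (0.412, 0.293). I release it, lift, and go above the near end of the box.

Emit:
{"method": "play_rows", "body": {
  "commands": [
    [[0,0,0,0,-0.3],[0,0,0,0,-0.3],[0,0,0,0,-0.3],[0,0,0,0,-0.3],[0,0,-0.04,0,-0.3],[0,0,-0.08,0,-0.3],[0,0,-0.11,0,-0.3],[0,0,-0.11,0,-0.3]]
  ]
}}

```text
clock: 7.35
position: [0.4142, 0.2948, 0.3393]
orientation: [[-1.0, -0.003, 0.008], [-0.003, 1.0, 0.01], [-0.008, 0.01, -1.0]]
contact_force: [-0.5, -0.3, -0.4]
finger_gap: 0.347
```

Emit:
{"method": "play_rows", "body": {
  "commands": [
    [[-0.0725,-0.558,0,0.625,1],[-0.0725,-0.558,0,0.625,1],[-0.0725,-0.558,0,0.625,1],[-0.0725,-0.558,0,0.625,1],[-0.0725,-0.558,0,0.625,1],[-0.0725,-0.558,0,0.625,1],[-0.0725,-0.558,0,0.625,1],[-0.0725,-0.558,0,0.625,1],[-0.0725,-0.558,0,0.625,1],[-0.0725,-0.558,0,0.625,1],[-0.0725,-0.558,0,0.625,1],[-0.0725,-0.558,0,0.625,1],[-0.0725,-0.558,0,0.625,1],[-0.0725,-0.558,0,0.625,1],[-0.0725,-0.558,0,0.625,1],[-0.0725,-0.558,0,0.625,1]]
  ]
}}

```text
clock: 8.95
position: [0.4882, -0.2615, 0.3348]
orientation: [[-0.814, 0.581, 0.009], [0.581, 0.814, 0.01], [-0.002, 0.013, -1.0]]
contact_force: [-0.7, 0.3, -0.5]
finger_gap: 1.001
```

Emit:
{"method": "play_rows", "body": {
  "commands": [
    [[0.001,-0.01,0.05,0,1],[0.001,-0.01,0.1,0,1],[0.001,-0.01,0.15,0,1],[0.001,-0.01,0.2,0,1],[0.001,-0.01,0.24,0,1],[0.001,-0.01,0.27,0,1],[0.001,-0.01,0.295,0,1],[0.001,-0.01,0.315,0,1],[0.001,-0.01,0.328,0,1],[0.001,-0.01,0.328,0,1],[0.001,-0.01,0.328,0,1]]
  ]
}}

```text
clock: 10.05
position: [0.485, -0.2656, 0.0075]
orientation: [[-0.814, 0.581, 0.01], [0.581, 0.814, 0.01], [-0.002, 0.013, -1.0]]
contact_force: [0.8, -1.0, 1.1]
finger_gap: 1.001
```

```bash
python3 - <<'E'
from h import *
s=read_state();print(s["position"],s["contact_force"])
save("scene","g",(240,210,140,140),4)
E
```

```text
[ 0.48499411 -0.26557452  0.00751333] [ 0.75950082 -1.00263076  1.05946643]
```

View pics/g.png

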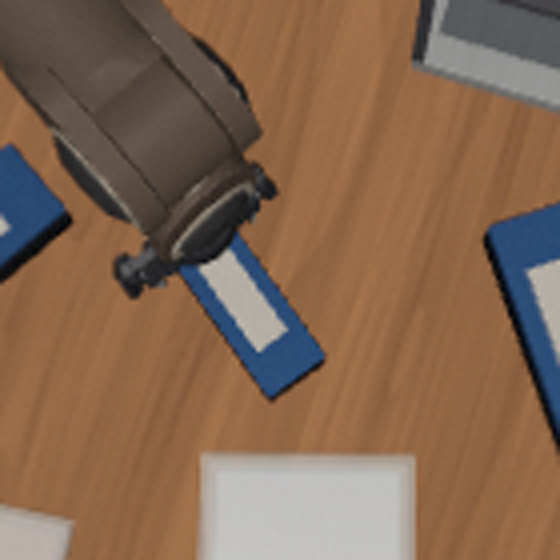

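The open fingers straddle the near end of the box at scene (290,268). I grip it and lift a little.

Emit:
{"method": "play_rows", "body": {
  "commands": [
    [[0,0,0,0,-1],[0,0,0,0,-1],[0,0,0,0,-1],[0,0,0,0,-1],[0,0,0,0,-1],[0,0,0,0,-1],[0,0,0,0,-1],[0,0,-0.01,0,-1],[0,0,-0.02,0,-1],[0,0,-0.03,0,-1],[0,0,-0.04,0,-1],[0,0,-0.05,0,-1],[0,0,-0.06,0,-1],[0,0,-0.06,0,-1],[0,0,-0.06,0,-1]]
  ],
  "squeeze": 80
}}

```text
clock: 11.6
position: [0.4848, -0.2666, 0.0681]
orientation: [[-0.814, 0.581, 0.011], [0.581, 0.814, 0.009], [-0.004, 0.014, -1.0]]
contact_force: [0.5, -0.8, -1.8]
finger_gap: 0.672
```

```bash
python3 - <<'E'
from h import *
np.set_printoptions(precision=4,suppress=True)
s=read_state();print(s["position"],s["orientation"],s["ft_torque"])
save("scene","i",(240,210,140,140),4)
snapshot("top")
R=s["orientation"];P=s["position"]
# far end of lid predicted if level: grasp+ .14*(-toolx) ; underside z = P.z - .0075
for c in("scene","top"):
    for w in(-.029,.029):
        e=P-R[:,0]*.14+R[:,1]*w;e[2]=P[2]-.0075+.05;print(c,proj(c,e))
save("top","j",(340,170,100,100),5)
E
```

```text
[ 0.4848 -0.2666  0.0681] [[-0.8139  0.5809  0.011 ]
 [ 0.581   0.8139  0.0088]
 [-0.0038  0.0135 -0.9999]] [0.044  0.1716 0.039 ]
scene [306.2507 307.8886]
scene [321.3411 296.7337]
top [411.7537 199.5522]
top [399.3225 191.2705]
```

View pics/i.png

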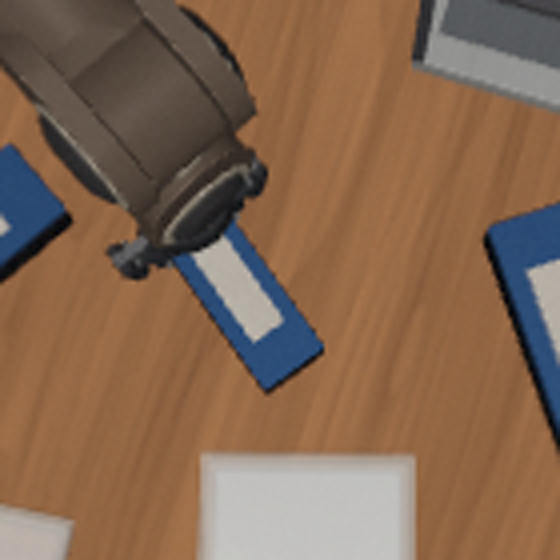

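The box hangs level: its far corners were predicted at (306,308) and (321,297) and seen at (306,308) and (321,297). I carry it to the front of the mouth while turning it to face in.

Emit:
{"method": "play_rows", "body": {
  "commands": [
    [[0,0,-0.01,0,-1],[0.01,0.008,-0.015,-0.02,-1],[0.03,0.025,-0.015,-0.07,-1],[0.055,0.046,-0.015,-0.13,-1],[0.08,0.068,-0.015,-0.19,-1],[0.105,0.09,-0.015,-0.25,-1],[0.13,0.111,-0.015,-0.31,-1],[0.155,0.132,-0.015,-0.37,-1],[0.18,0.153,-0.015,-0.43,-1],[0.205,0.174,-0.015,-0.49,-1],[0.23,0.195,-0.015,-0.55,-1],[0.25,0.212,-0.015,-0.6,-1],[0.263,0.222,-0.015,-0.62,-1],[0.263,0.222,-0.015,-0.62,-1],[0.263,0.222,-0.015,-0.62,-1],[0.263,0.222,-0.015,-0.62,-1]]
  ]
}}

```text
clock: 13.35
position: [0.3991, 0.0667, 0.085]
orientation: [[-1.0, 0.0, 0.01], [0.0, 1.0, 0.009], [-0.01, 0.009, -1.0]]
contact_force: [-0.4, -0.4, -2.1]
finger_gap: 0.663
```

Emit:
{"method": "play_rows", "body": {
  "commands": [
    [[-0.01,0,0.004,0,-1],[-0.03,0,0.008,0,-1],[-0.05,0,0.013,0,-1],[-0.07,0,0.015,0,-1],[-0.09,0,0.018,0,-1],[-0.11,0,0.018,0,-1],[-0.125,0,0.018,0,-1],[-0.137,0,0.018,0,-1],[-0.141,0,0.018,0,-1],[-0.141,0,0.018,0,-1],[-0.141,0,0.018,0,-1]]
  ]
}}

```text
clock: 14.45
position: [0.5397, 0.0666, 0.0681]
orientation: [[-1.0, 0.001, 0.009], [0.001, 1.0, 0.009], [-0.009, 0.009, -1.0]]
contact_force: [-0.3, 1.0, -3.0]
finger_gap: 0.673
```

```bash
python3 - <<'E'
from h import *
np.set_printoptions(precision=4,suppress=True)
s=read_state();print(s["position"],s["joint_pos"])
a=snapshot("top")[110:260,230:360,::-1];b=snapshot("scene")[110:260,290:450,::-1]
f=lambda i:cv2.resize(i,None,fx=2.7,fy=2.7,interpolation=2)
cv2.imwrite("pics/k.png",np.hstack([f(a),f(b)]))
E
```

```text
[0.5397 0.0666 0.0681] [  6.7814  11.619  -17.7891  60.0074   0.4729   6.8194]
```

View pics/k.png

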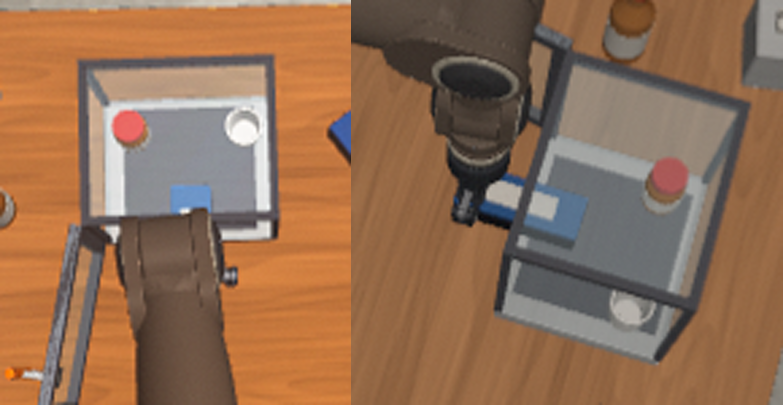

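The box tip is through the mouth and between the jar and the cup. The wrist housing overhangs the lintel in the top view, so I check its height before lowering.

```bash
python3 - <<'E'
from h import *
np.set_printoptions(precision=1,suppress=True)
s=read_state();P=np.array(s["position"]);a=np.array(s["orientation"])[:,2]
for d in(0,.05,.073,.1,.13,.15,.17,.2,.22,.25,.28,.3,.33): 
    q=P-a*d; u=proj("scene",q);v=proj("top",q);print(d,round(q[2],3),(u-[290,110])*2.7+[351,0],(v-[230,110])*2.7)
E
```

```text
0 0.068 [474.8 196.2] [189.9 280.2]
0.05 0.118 [475.5 182.3] [188.1 278.1]
0.073 0.141 [475.8 175.7] [187.2 277.1]
0.1 0.168 [476.2 167.6] [186.2 276. ]
0.13 0.198 [476.7 158.4] [185.  274.6]
0.15 0.218 [477. 152.] [184.1 273.6]
0.17 0.238 [477.4 145.5] [183.3 272.7]
0.2 0.268 [477.9 135.4] [182.  271.1]
0.22 0.288 [478.2 128.4] [181.1 270.1]
0.25 0.318 [478.8 117.6] [179.6 268.5]
0.28 0.348 [479.3 106.4] [178.2 266.8]
0.3 0.368 [479.7  98.7] [177.2 265.7]
0.33 0.398 [480.3  86.6] [175.6 263.9]
```

```bash
python3 - <<'E'
from h import *
s=read_state();P=np.array(s["position"])
F=6;l,t,w,h=300,100,120,100
im=snapshot("scene")[t:t+h,l:l+w,::-1].copy();im=cv2.resize(im,None,fx=F,fy=F,interpolation=2)
im=cv2.convertScaleAbs(im,alpha=1.6,beta=20)
def line(pts,col):
    q=np.array([(proj("scene",p)-[l,t]+.5)*F for p in pts]).astype(int);cv2.polylines(im,[q],False,col,1)
an=np.linspace(-np.pi/2-.3,np.pi/2+.3,40)
for z,col in((.20,(0,255,0)),(.24,(0,255,255)),(.28,(0,128,255)),(.32,(0,0,255)),(.38,(255,0,255))):
    for r in(.045,): line([[P[0]+r*np.cos(a),P[1]+r*np.sin(a),z] for a in an],col)
line([[.603,-.06,.27],[.603,.195,.27]],(255,255,0));line([[.603,-.06,.258],[.603,.195,.258]],(255,255,255))
cv2.imwrite("pics/l.png",im)
E
```

```text
(no output)
```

View pics/l.png

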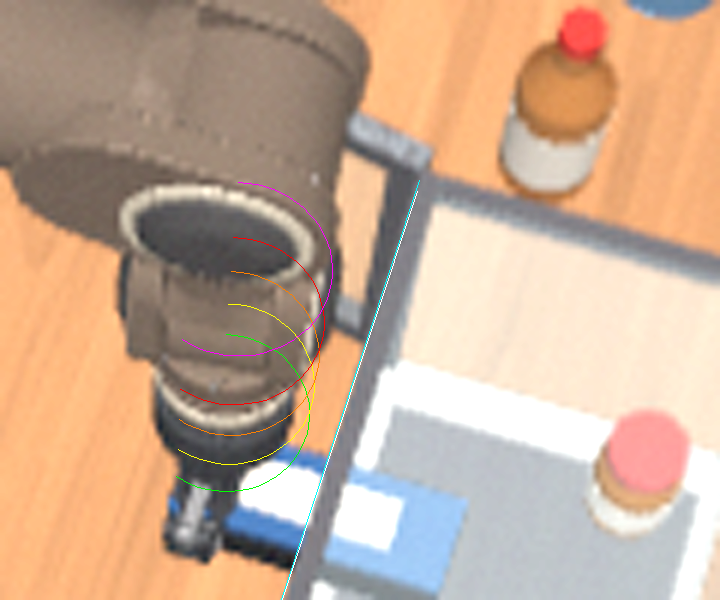

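Emit:
{"method": "play_rows", "body": {
  "commands": [
    [[-0.004,0,0,0,-1],[-0.008,0,0,0,-1],[-0.011,0,0,0,-1],[-0.013,0,0,0,-1],[-0.014,0,0,0,-1],[-0.014,0,0,0,-1]]
  ]
}}

```text
clock: 15.2
position: [0.5539, 0.0668, 0.0685]
orientation: [[-1.0, 0.0, 0.01], [0.0, 1.0, 0.009], [-0.01, 0.009, -1.0]]
contact_force: [-0.8, 0.2, -2.6]
finger_gap: 0.671
```

Emit:
{"method": "play_rows", "body": {
  "commands": [
    [[0,0,0.004,0,-1],[0,0,0.008,0,-1],[0,0,0.012,0,-1],[0,0,0.015,0,-1],[0,0,0.018,0,-1],[0,0,0.018,0,-1]]
  ]
}}

```text
clock: 15.8
position: [0.5537, 0.067, 0.05]
orientation: [[-1.0, 0.0, 0.009], [0.0, 1.0, 0.009], [-0.009, 0.009, -1.0]]
contact_force: [-0.1, 0.5, -1.6]
finger_gap: 0.671
```

```bash
python3 - <<'E'
from h import *
np.set_printoptions(precision=3,suppress=True)
s=read_state();print(s["position"],s["contact_force"],s["ft_torque"],s["joint_efforts"])
E
```

```text
[0.554 0.067 0.05 ] [-0.094  0.484 -1.556] [-0.001  0.118 -0.024] [  0.002 -50.036  34.177  -0.398   0.015  -0.001]
```

Emit:
{"method": "play_rows", "body": {
  "commands": [
    [[0,0,0.003,0,-1],[0,0,0.006,0,-1],[0,0,0.009,0,-1],[0,0,0.011,0,-1],[0,0,0.012,0,-1],[0,0,0.012,0,-1],[0,0,0.012,0,-1]]
  ]
}}

```text
clock: 16.5
position: [0.5539, 0.0671, 0.0392]
orientation: [[-1.0, 0.0, 0.01], [0.0, 1.0, 0.01], [-0.01, 0.01, -1.0]]
contact_force: [-5.0, -0.2, 6.8]
finger_gap: 0.671
```

Contact with the floor at the expected height. I release carefully.

Emit:
{"method": "play_rows", "body": {
  "commands": [
    [[0,0,0,0,0.45],[0,0,0,0,0.45],[0,0,0,0,0.45],[0,0,0,0,0.45]]
  ]
}}

```text
clock: 16.9
position: [0.554, 0.0671, 0.0391]
orientation: [[-1.0, 0.0, 0.01], [0.0, 1.0, 0.01], [-0.01, 0.01, -1.0]]
contact_force: [-0.1, 0.6, 0.4]
finger_gap: 0.727
```

```bash
python3 - <<'E'
from h import *
np.set_printoptions(precision=3,suppress=True)
s=read_state();print(s["position"],s["contact_force"],s["ft_torque"])
P=np.array(s["position"])
for w in(-.029,.029):
    e=[P[0]+.14,P[1]+w,.08];print(proj("scene",e),proj("top",e))
a=snapshot("top")[150:220,250:340,::-1];b=snapshot("scene")[140:220,320:420,::-1]
f=lambda i:cv2.resize(i,(400,400),interpolation=2)
cv2.imwrite("pics/m.png",np.hstack([f(a),f(b)]))
E
```

```text
[0.554 0.067 0.039] [-0.053  0.571  0.353] [ 0.005 -0.036  0.031]
[376.747 202.39 ] [306.613 174.86 ]
[381.439 187.105] [292.072 175.194]
```

View pics/m.png

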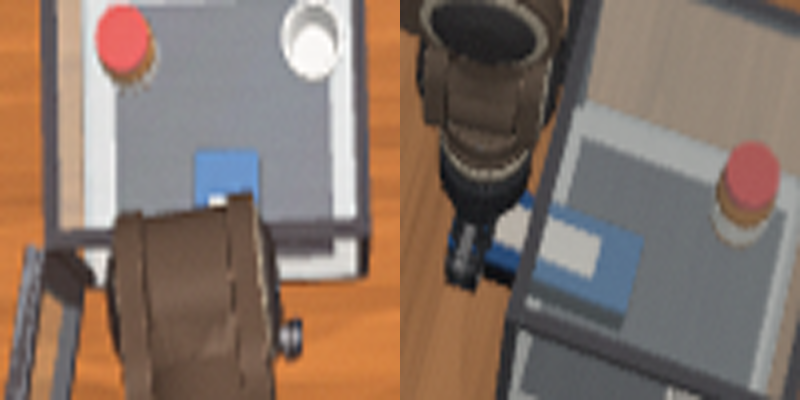

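The box lies flat with its far lid corners where predicted. I back out straight, then turn the open jaws along the push direction.

Emit:
{"method": "play_rows", "body": {
  "commands": [
    [[0,0,0,0,1],[0,0,0,0,1],[0.01,0,0,0,1],[0.04,0,0,0,1],[0.08,0,0,0,1],[0.114,0,0,0,1],[0.114,0,0,1.571,1],[0.114,0,0,1.571,1],[0.114,0,0,1.571,1],[0.114,0,0,1.571,1],[0.114,0,0,1.571,1],[0.114,0,0,1.571,1],[0.114,0,0,1.571,1],[0.114,0,0,1.571,1],[0.114,0,0,1.571,1],[0.114,0,0,1.571,1],[0.114,0,0,1.571,1],[0.114,0,0,1.571,1],[0.114,0,0,1.571,1]]
  ]
}}

```text
clock: 18.9
position: [0.4395, 0.0671, 0.0379]
orientation: [[-0.001, 1.0, 0.01], [1.0, 0.001, 0.01], [0.01, 0.01, -1.0]]
contact_force: [-0.2, -0.1, -0.1]
finger_gap: 1.001
```

Emit:
{"method": "play_rows", "body": {
  "commands": [
    [[0,0.015,-0.004,0,1],[0,0.03,-0.004,0,1],[0,0.038,-0.004,0,1],[0,0.045,-0.004,0,1],[0,0.052,-0.004,0,1],[0,0.059,-0.004,0,1],[0,0.066,-0.004,0,1],[0,0.073,-0.004,0,1],[0,0.08,-0.004,0,1],[0,0.087,-0.004,0,1],[0,0.094,-0.004,0,1],[0,0.1,-0.004,0,1],[0,0.105,-0.004,0,1],[0,0.109,-0.004,0,1],[0,0.112,-0.004,0,1],[0,0.115,-0.004,0,1],[0,0.116,-0.004,0,1],[0,0.116,-0.004,0,1]]
  ]
}}

```text
clock: 20.7
position: [0.5557, 0.0673, 0.0432]
orientation: [[-0.001, 1.0, 0.01], [1.0, 0.001, 0.01], [0.01, 0.01, -1.0]]
contact_force: [0.0, 0.5, -1.3]
finger_gap: 1.004
```

```bash
cat > loc.py <<'E'
from h import *
np.set_printoptions(precision=3,suppress=True)
s=read_state();print(s["position"],s["contact_force"])
for c in("scene","top"):
    im=snapshot(c)
    hsv=cv2.cvtColor(im,cv2.COLOR_RGB2HSV)
    m=((hsv[...,0]>98)&(hsv[...,0]<125)&(hsv[...,1]>100)&(hsv[...,2]>70)).astype(np.uint8)
    k=np.zeros_like(m)
    if c=="scene":k[150:235,325:430]=1
    else:k[140:215,265:330]=1
    p=np.argwhere(m&k)[:,::-1].astype(float)
    w=np.array([at_z(c,u,.08)[:2] for u in p],np.float32)*1000
    print(c,len(p),cv2.minAreaRect(w),"max x",np.percentile(w[:,0],98),"y",np.percentile(w[:,1],[2,98]))
E
python3 loc.py
```

```text
[0.556 0.067 0.043] [ 0.003  0.456 -1.338]Traceback (most recent call last):
  File "loc.py", line 13, in <module>
    print(c,len(p),cv2.minAreaRect(w),"max x",np.percentile(w[:,0],98),"y",np.percentile(w[:,1],[2,98]))
                   ~~~~~~~~~~~~~~~^^^
cv2.error: OpenCV(4.12.0) /io/opencv/modules/imgproc/src/convhull.cpp:143: error: (-215:Assertion failed) total >= 0 && (depth == CV_32F || depth == CV_32S) in function 'convexHull'
```

```bash
sed -i 's/>100)&(hsv\[...,2\]>70/>90)\&(hsv[...,2]>110/; s/\[150:235,325:430\]/[150:235,345:430]/' loc.py; sed -i 's/    p=np.argwhere/    print(c,hsv[185 if c=="scene" else 165,(380 if c=="scene" else 300)])\n    p=np.argwhere/; s/np.array(\[at_z(c,u,.08)\[:2\] for u in p\],np.float32)\*1000/np.array([at_z(c,u,.08)[:2]*1000 for u in p]).astype(np.float32)/' loc.py; python3 loc.py
python3 - <<'E'
from h import *
a=snapshot("top")[140:220,255:335,::-1];b=snapshot("scene")[130:230,330:430,::-1]
f=lambda i:cv2.resize(i,(400,400),interpolation=2)
cv2.imwrite("pics/n.png",np.hstack([f(a),f(b)]))
E
```

```text
[0.556 0.067 0.043] [-0.544 -0.05  -0.066]
scene [109  18 115]
scene 360 ((692.411865234375, 66.17613983154297), (155.11801147460938, 54.71574020385742), 0.7642807960510254) max x 767.93787 y [40.35  92.512]
top [ 21  11 241]
top 205 ((710.4417724609375, 64.19532775878906), (55.8461799621582, 112.98727416992188), 88.98428344726562) max x 767.0524 y [36.832 92.182]
```

View pics/n.png

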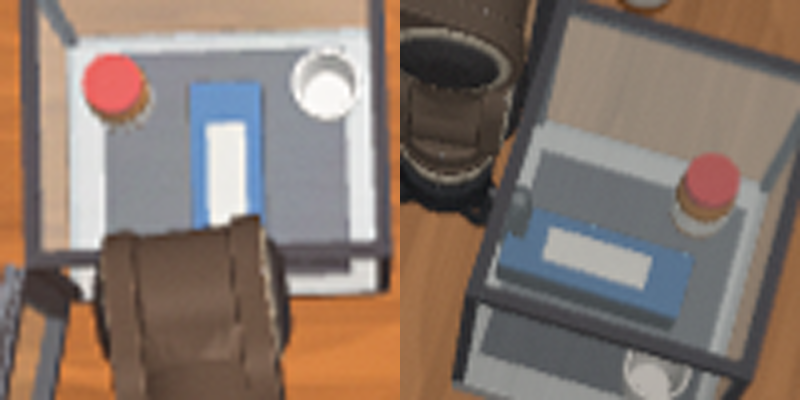

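The box is inside at x≈0.692, which is about −0.021 in the bay frame, with yaw under 1°. The cup and jar have not moved. I retreat and lift.

Emit:
{"method": "play_rows", "body": {
  "commands": [
    [[0,-0.01,0,0,1],[0,-0.03,0,0,1],[0,-0.07,0,0,1],[0,-0.11,0,0,1],[0,-0.135,0,0,1],[0,-0.14,-0.05,0,1],[0,-0.14,-0.1,0,1],[0,-0.14,-0.15,0,1],[0,-0.14,-0.2,0,1],[0,-0.14,-0.25,0,1],[0,-0.14,-0.29,0,1],[0,-0.14,-0.295,0,1],[0,-0.14,-0.295,0,1]]
  ]
}}

```text
clock: 22.25
position: [0.4125, 0.0643, 0.338]
orientation: [[-0.002, 1.0, 0.013], [1.0, 0.001, 0.01], [0.01, 0.013, -1.0]]
contact_force: [0.4, -0.2, -0.4]
finger_gap: 1.002
```

```bash
python3 loc.py; python3 - <<'E'
from h import *
for c in("top","scene"):
    im=snapshot(c);hsv=cv2.cvtColor(im,cv2.COLOR_RGB2HSV)
    u=proj(c,[.413,.294,.26]);l,t=int(u[0])-12,int(u[1])-12;h=hsv[t:t+25,l:l+25]
    m=(h[...,0]<14)&(h[...,1]>190)&(h[...,2]>110)
    p=np.argwhere(m)[:,::-1]+[l,t]
    print(c,u,len(p),p.mean(0) if len(p) else None,[tuple(r["at"])for r in tip_of(c,"door_handle")])
    for uu in p[np.argsort(p[:,1])][:: max(1,len(p)//6)]: print(uu,at_z(c,uu,.265)[:2],hsv[uu[1],uu[0]])
E
```

```text
[0.413 0.064 0.338] [ 0.355 -0.156 -0.362]
scene [109  18 113]
scene 399 ((691.9902954101562, 66.83853149414062), (155.44383239746094, 54.272369384765625), 0.11958977580070496) max x 767.7379 y [40.333 93.046]
top [ 21  11 240]
top 283 ((690.2571411132812, 64.55879974365234), (55.836402893066406, 153.3607940673828), 88.98168182373047) max x 766.9109 y [37.041 92.07 ]
top [232.89735435 247.58252029] 21 [236.71428571 247.52380952] [(234.4, 242.4)]
[233 246] [0.41852231 0.29254622] [ 13 207 235]
[236 246] [0.41824937 0.28209261] [ 11 203 172]
[240 246] [0.41788609 0.26814753] [ 11 211 167]
[236 247] [0.41476284 0.28210798] [ 11 228 172]
[235 248] [0.41136911 0.28560675] [ 11 227 209]
[235 249] [0.40788583 0.28562108] [ 11 222 184]
[233 250] [0.40458741 0.29259788] [ 12 204 226]
scene [321.66097931  88.5297941 ] 37 [321.64864865  92.40540541] [(322.9, 90.0)]
[321  86] [0.40895433 0.29939379] [ 13 193 185]
[323  89] [0.41862214 0.29077801] [ 12 201 122]
[321  91] [0.41480376 0.28165982] [ 12 200 134]
[323  92] [0.42210441 0.28016902] [ 11 193 124]
[321  94] [0.41828908 0.27109288] [ 11 201 133]
[323  95] [0.42556866 0.26961482] [ 11 195 123]
[323  99] [0.43015994 0.25562672] [ 11 193 119]
```

Emit:
{"method": "play_rows", "body": {
  "commands": [
    [[0.05,-0.001,0,0,1],[0.1,-0.001,0,0,1],[0.15,-0.001,0,0,1],[0.19,-0.001,0,0,1],[0.22,-0.001,0,0,1],[0.2275,-0.001,0,0,1],[0.2275,-0.001,0,0,1],[0.2275,-0.001,0.03,0,1],[0.2275,-0.001,0.07,0,1],[0.2275,-0.001,0.1,0,1],[0.2275,-0.001,0.114,0,1],[0.2275,-0.001,0.114,0,1]]
  ]
}}

```text
clock: 23.75
position: [0.4105, 0.2904, 0.2214]
orientation: [[0.0, 1.0, 0.005], [1.0, -0.0, 0.006], [0.006, 0.005, -1.0]]
contact_force: [0.6, 0.1, 0.1]
finger_gap: 1.001
```

Emit:
{"method": "play_rows", "body": {
  "commands": [
    [[0,0,0,0,-1],[0,0,0,0,-1],[0,0,0,0,-1],[0,0,0,0,-1],[0,0,0,0,-1],[0,0,0,0,-1],[0,0,0,0,-1],[0,0,0,0,-1],[0,0,0,0,-1]]
  ],
  "squeeze": 30
}}

```text
clock: 24.65
position: [0.4115, 0.2903, 0.2221]
orientation: [[0.001, 1.0, 0.007], [1.0, -0.001, 0.006], [0.006, 0.007, -1.0]]
contact_force: [4.5, -3.0, 3.9]
finger_gap: 0.155
```

```bash
python3 - <<'E'
from h import *
np.set_printoptions(precision=3,suppress=True)
s=read_state();print(s["position"],s["finger_gap"],s["contact_force"],s["joint_pos"])
h=np.array([.604,.197]);p=np.array(s["position"])[:2]-h
a0=np.arctan2(.059,.205);r=np.hypot(*p)
th=np.arctan2(-p[0],-p[1])-a0;print("theta",th,r)
for t in np.linspace(th,0,21)[1:]:
    q=h-r*np.array([np.sin(t+a0),np.cos(t+a0)]);d=q-h-p
    print(np.round([d[1],d[0]],3).tolist(),end=" ")
E
```

```text
[0.411 0.29  0.222] 0.15542003395672968 [ 4.464 -2.998  3.927] [ 35.164   4.442  -6.517  78.51    0.063 125.216]
theta 1.74167460742497 0.21393776259507127
[-0.017, -0.007] [-0.035, -0.013] [-0.053, -0.018] [-0.071, -0.02] [-0.09, -0.021] [-0.109, -0.021] [-0.127, -0.019] [-0.145, -0.015] [-0.163, -0.01] [-0.18, -0.003] [-0.197, 0.005] [-0.213, 0.015] [-0.228, 0.026] [-0.242, 0.039] [-0.255, 0.052] [-0.266, 0.067] [-0.277, 0.082] [-0.285, 0.099] [-0.293, 0.116] [-0.299, 0.133]
```

Emit:
{"method": "play_rows", "body": {
  "commands": [
    [[-0.017,-0.007,0,0,-1],[-0.035,-0.013,0,0,-1],[-0.053,-0.018,0,0,-1],[-0.071,-0.02,0,0,-1],[-0.09,-0.021,0,0,-1],[-0.109,-0.021,0,0,-1],[-0.127,-0.019,0,0,-1],[-0.145,-0.015,0,0,-1],[-0.163,-0.01,0,0,-1],[-0.18,-0.003,0,0,-1],[-0.197,0.005,0,0,-1],[-0.213,0.015,0,0,-1],[-0.228,0.026,0,0,-1],[-0.242,0.039,0,0,-1],[-0.255,0.052,0,0,-1],[-0.266,0.067,0,0,-1],[-0.277,0.082,0,0,-1],[-0.285,0.099,0,0,-1],[-0.291,0.112,0,0,-1],[-0.295,0.122,0,0,-1]]
  ]
}}

```text
clock: 26.65
position: [0.5292, -0.0153, 0.2221]
orientation: [[0.007, 1.0, 0.001], [1.0, -0.007, -0.015], [-0.015, 0.001, -1.0]]
contact_force: [-14.3, -34.9, 12.5]
finger_gap: 0.116
```

Emit:
{"method": "play_rows", "body": {
  "commands": [
    [[0,0,0,0,-0.3],[0,0,0,0,-0.3],[0,0,0,0,-0.3],[0,0,0,0,-0.3],[0,0,0,0,-0.3]]
  ]
}}

```text
clock: 27.15
position: [0.529, -0.0148, 0.2221]
orientation: [[0.007, 1.0, 0.001], [1.0, -0.006, -0.014], [-0.014, 0.001, -1.0]]
contact_force: [0.4, -0.3, 0.9]
finger_gap: 0.349
```

```bash
python3 - <<'E'
from h import *
np.set_printoptions(precision=3,suppress=True)
s=read_state();print(s["position"],s["finger_gap"],s["contact_force"],s["joint_pos"])
a=snapshot("top")[150:230,255:355,::-1];b=snapshot("scene")[120:220,315:440,::-1]
f=lambda i:cv2.resize(i,(400,320),interpolation=2)
cv2.imwrite("pics/o.png",np.hstack([f(a),f(b)]))
for c in("top","scene"):
    im=snapshot(c);hsv=cv2.cvtColor(im,cv2.COLOR_RGB2HSV)
    t,l=(195,305) if c=="top" else (170,315);h=hsv[t:t+35,l:l+35]
    p=np.argwhere((h[...,0]<14)&(h[...,1]>215)&(h[...,2]>110))[:,::-1]+[l,t]
    print(c,len(p),[np.r_[u,at_z(c,u,.2)[:2]] for u in p[:8]])
E
```

```text
[ 0.529 -0.015  0.222] 0.3492907068181227 [ 0.441 -0.348  0.885] [-1.144  7.597 -2.973 79.347 -0.812 89.227]
top 0 []
scene 0 []
```

View pics/o.png

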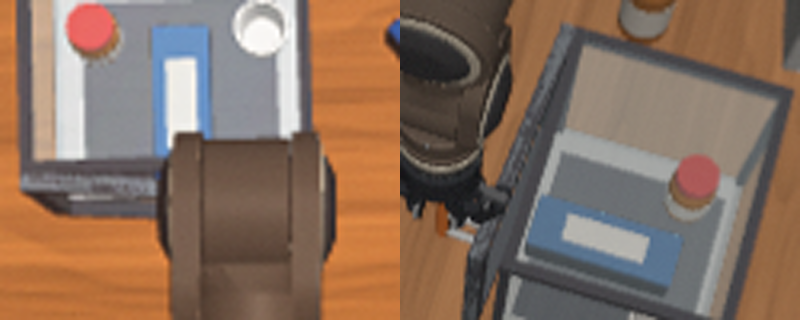

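The door is nearly shut, at roughly 0.1 rad. The grip had slid to the edge of the bar, and it is now released. I lift off and push the bar shut from outside with closed fingers.

Emit:
{"method": "play_rows", "body": {
  "commands": [
    [[0,0,-0.03,0,-0.3],[0,0,-0.07,0,-0.3],[0,0,-0.11,0,-0.3],[0,0,-0.115,0,-0.3],[0.009,-0.03,-0.115,0,-1],[0.009,-0.07,-0.115,0,-1],[0.009,-0.09,-0.115,0,-1],[0.009,-0.09,-0.115,0,-1],[0.009,-0.09,-0.115,0,-1],[0.009,-0.09,-0.08,0,-1],[0.009,-0.09,-0.04,0,-1],[0.009,-0.09,-0.01,0,-1],[0.009,-0.09,0,0,-1],[0.009,-0.09,0,0,-1]]
  ]
}}

```text
clock: 28.75
position: [0.4392, -0.0053, 0.2205]
orientation: [[0.007, 1.0, -0.002], [1.0, -0.007, -0.014], [-0.014, -0.002, -1.0]]
contact_force: [-0.5, -0.6, 0.8]
finger_gap: -0.003
```

```bash
cat > bar.py <<'E'
from h import *
np.set_printoptions(precision=3,suppress=True)
from scipy.ndimage import label
s=read_state();print(s["position"],s["contact_force"])
for c in("top","scene"):
    im=snapshot(c);hsv=cv2.cvtColor(im,cv2.COLOR_RGB2HSV)
    t,l=(195,305) if c=="top" else (170,315);h=hsv[t:t+35,l:l+35]
    m=(h[...,0]<12)&(h[...,1]>195)&(h[...,2]>100)
    L,n=label(m)
    for i in range(1,n+1):
        p=np.argwhere(L==i)[:,::-1]+[l,t]
        if len(p)>2:
            e=p[p[:,1]==(p[:,1].max() if c=="top" else p[:,1].min())].mean(0)
            print(c,len(p),p.mean(0),"tip",e,at_z(c,e,.265)[:2])
for t in(0,.04,.1,.15):
    a=np.arctan2(.059,.205)+t;q=[.604-.2133*np.sin(a),.197-.2133*np.cos(a)]
    print(t,q,proj("top",q+[.265]),proj("scene",q+[.265]),proj("scene",q+[.205]))
print([(r["at"],r["score"]) for c in("top","scene") for r in tip_of(c,"door_handle")])
E
python3 bar.py
```

```text
[ 0.439 -0.005  0.22 ] [-0.536 -0.569  0.756]
top 5 [317.8 214.4] tip [317.5 215. ] [ 0.52  -0.006]
0 [np.float64(0.5450059060003426), np.float64(-0.007979479151352081)] [318.01  207.966] [331.926 182.422] [331.509 189.131]
0.04 [np.float64(0.5368561020899889), np.float64(-0.005456382891352696)] [317.349 210.277] [329.613 180.886] [329.284 187.646]
0.1 [np.float64(0.5248368289973707), np.float64(-0.0010658535861456098)] [316.182 213.694] [326.279 178.43 ] [326.076 185.272]
0.15 [np.float64(0.5150365955243094), np.float64(0.003138186679029903)] [315.053 216.488] [323.633 176.252] [323.531 183.166]
[([317.2, 211.5], 0.85), ([330.8, 183.8], 0.91)]
```

Emit:
{"method": "play_rows", "body": {
  "commands": [
    [[0,0.02,0,0,-1],[0,0.04,0,0,-1],[0,0.055,0,0,-1],[0,0.06,0,0,-1],[0,0.065,0,0,-1],[0,0.07,0,0,-1],[0,0.074,0,0,-1],[0,0.078,0,0,-1],[0,0.08,0,0,-1],[0,0.08,0,0,-1]]
  ]
}}

```text
clock: 29.95
position: [0.52, -0.0061, 0.2241]
orientation: [[0.007, 1.0, 0.003], [1.0, -0.007, -0.015], [-0.015, 0.003, -1.0]]
contact_force: [-3.9, -1.3, 5.3]
finger_gap: 0.004
```

```bash
python3 bar.py | grep -v "^0"
```

```text
[ 0.52  -0.006  0.224] [-3.893 -1.333  5.298]
[([333.0, 182.9], 0.95)]
```

Emit:
{"method": "play_rows", "body": {
  "commands": [
    [[0,0.001,0,0,-1],[0,0.002,0,0,-1],[0,0.003,0,0,-1],[0,0.003,0,0,-1],[0,0.003,0,0,-1]]
  ]
}}

```text
clock: 30.65
position: [0.5204, -0.0061, 0.224]
orientation: [[0.007, 1.0, -0.001], [1.0, -0.007, -0.015], [-0.015, -0.001, -1.0]]
contact_force: [-13.2, -2.8, 7.1]
finger_gap: -0.002
```

The door hit a hard stop: 13 N for 0.4 mm. I back off, rise clear and verify.

Emit:
{"method": "play_rows", "body": {
  "commands": [
    [[0,-0.01,0,0,-1],[0,-0.04,0,0,-1],[0,-0.08,0,0,-1],[0.03,-0.11,-0.04,0,-1],[0.08,-0.15,-0.08,0,-1],[0.13,-0.18,-0.1,0,-1],[0.18,-0.2,-0.1,0,-1],[0.23,-0.2,-0.1,0,-1],[0.28,-0.2,-0.1,0,-1],[0.28,-0.2,-0.1,0,-1],[0.28,-0.2,-0.1,0,-1]]
  ]
}}

```text
clock: 31.75
position: [0.3215, 0.2811, 0.319]
orientation: [[0.001, 1.0, -0.002], [1.0, -0.001, -0.014], [-0.014, -0.002, -1.0]]
contact_force: [0.1, 0.5, -0.6]
finger_gap: 0.001
```

```bash
python3 bar.py; python3 loc.py; python3 - <<'E'
from h import *
# same-place comparison with the first pictures
for c,n in(("top","b"),("scene","a")):
    a=cv2.imread(f"pics/{n}.png");b=snapshot(c)[:,:,::-1]
    d=cv2.absdiff(a,b).max(2)>60
    k,L,st,ce=cv2.connectedComponentsWithStats(cv2.dilate(d.astype(np.uint8),np.ones((3,3))))
    print(c,[(s[:4].tolist(),int(s[4])) for s in st[1:] if s[4]>25])
    h0=cv2.cvtColor(a,cv2.COLOR_BGR2HSV);h1=cv2.cvtColor(np.ascontiguousarray(b),cv2.COLOR_BGR2HSV)
    t,l=(200,305) if c=="top" else (172,322)
    for h in(h0,h1):
        r=h[t:t+25,l:l+20];p=np.argwhere((r[...,0]<13)&(r[...,1]>195)&(r[...,2]>100))
        print(len(p),p.mean(0)[::-1]+[l,t] if len(p) else None)
E
```

```text
[0.321 0.281 0.319] [ 0.067  0.514 -0.551]
top 8 [318.875 210.25 ] tip [319. 211.] [ 0.534 -0.011]
scene 3 [331.333 184.667] tip [331. 184.] [ 0.544 -0.014]
scene 3 [331.667 189.333] tip [331.5 189. ] [ 0.55  -0.028]
scene 3 [330.333 192.333] tip [330.5 192. ] [ 0.55  -0.038]
0 [np.float64(0.5450059060003426), np.float64(-0.007979479151352081)] [318.01  207.966] [331.926 182.422] [331.509 189.131]
0.04 [np.float64(0.5368561020899889), np.float64(-0.005456382891352696)] [317.349 210.277] [329.613 180.886] [329.284 187.646]
0.1 [np.float64(0.5248368289973707), np.float64(-0.0010658535861456098)] [316.182 213.694] [326.279 178.43 ] [326.076 185.272]
0.15 [np.float64(0.5150365955243094), np.float64(0.003138186679029903)] [315.053 216.488] [323.633 176.252] [323.531 183.166]
[([319.6, 206.5], 0.76), ([330.6, 184.8], 0.69)]
[0.322 0.276 0.32 ] [ 0.148 -0.674 -0.441]
scene [103  21 111]
scene 405 ((692.170654296875, 66.41787719726562), (155.735595703125, 54.81855773925781), 0.5744222402572632) max x 767.80963 y [40.071 92.778]
top [ 21  11 241]
top 238 ((704.2748413085938, 64.3096694946289), (55.837100982666016, 125.31907653808594), 88.97991180419922) max x 766.99255 y [36.967 92.135]
top [([295, 163, 11, 26], 253), ([321, 190, 14, 8], 70), ([281, 192, 20, 3], 60), ([374, 193, 36, 42], 766), ([294, 195, 16, 5], 48), ([297, 195, 37, 21], 227), ([91, 256, 262, 144], 16089), ([309, 330, 40, 29], 304)]
9 [317.66666667 211.88888889]
10 [318.8 209.9]
scene [([140, 0, 173, 128], 5128), ([142, 2, 5, 6], 26), ([95, 31, 8, 7], 29), ([138, 35, 12, 20], 82), ([90, 59, 67, 67], 1198), ([128, 115, 30, 37], 364), ([170, 142, 37, 33], 333), ([340, 181, 8, 12], 53), ([353, 180, 9, 21], 92), ([330, 186, 7, 10], 49), ([365, 187, 28, 16], 264), ([335, 200, 10, 25], 148), ([279, 259, 43, 52], 1070)]
33 [329.45454545 188.21212121]
26 [331.34615385 189.80769231]
```

```bash
python3 -c "from plant import *; print(finish_job())"
```

```text
the job is handed in; nothing more can be done
None
```

The job is handed in at about 32 s of the 72 s allowed: the meal box is in the cabinet and the door is shut.

I swung the door to about 1.75 rad by its handle and gripped the smallest blue-lidded box near one end. I set it down part-way through the mouth and let go. Then I pushed it fully in with the back of the open finger and closed the door.

**Last checks:**
- **Meal box:** Its centre is about 21 mm in front of the floor's centre in depth and within about 3 mm sideways. It lies flat with less than about 1° of yaw. It is released.
- **Door:** It met a hard stop at 13 N, and the handle ended about 2 px (7 mm) further in than at the start, when the door stood about 0.04 rad ajar. I put the final angle at 0.02 rad or less.
- **Other things:** Comparing the last pictures with the first shows no change at the cup, jar, tubs or bottle. The arm stands clear of everything.

**What went less well:**
- While closing, the grip slid to the edge of the handle bar and the wrist force reached about 40 N. I let go with the door at about 0.1 rad and pushed the bar shut from outside with closed fingers.
- The last top-view box fit gave 704 mm in x instead of 692 mm, because the lintel and closed door hid part of the lid. Its far edge still agrees with the scene view to within 1 mm.

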